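Make up the parts kits for two audio repair jobs

TASK

Make up the parts kits for the two repair jobs from the stock standing on the bench: the tray with the loudspeaker gets the large copper coil and the tall slim capacitor, and the tray with the circuit board gets the transformer, the finned heat sink and the short fat capacitor. Set each part down upright, without dropping it, flat on the floor of a compartment of its own (any compartment in its tray's near strip will do). Leave the small coil and the brass-wool tip cleaner where they stand.

Things in the scene. Friction and masses are not known exactly. Their poses are not given: they have to be found in the camera images.
- coil_mid (a point): Large air-core coil: copper wire on a black flanged bobbin, an upright squat cylinder 58 mm in diameter, 36 mm high, about 0.28 kg, with a small dark centre hole. The point is its centre, 18 mm above its underside; z is its axis. Loose, in the shuffled row of stock before the trays (centres 95 mm or more apart).
- tall_cap_mid (a point): Tall slim capacitor: upright black can 35 mm in diameter, 75 mm high, silver rim, two small screw terminals 5 mm above its top, about 0.1 kg. The point is the centre of the can, 37.5 mm above its underside; z is its axis. Loose, in the shuffled row of stock before the trays (centres 95 mm or more apart).
- fat_cap_mid (a point): Short fat capacitor: upright black can 50 mm in diameter, 50 mm high, silver rim, two small screw terminals 5 mm above its top, about 0.15 kg. The point is the centre of the can, 25 mm above its underside; z is its axis. Loose, in the shuffled row of stock before the trays (centres 95 mm or more apart).
- transformer_mid (a point): Transformer: laminated steel core 50 (x) by 26 mm (y), 42 mm high; yellow winding and black foot rails 42 mm across in y; 0.26 kg. Grip the flat core ends, 50 mm, closing along its x. The point is its centre, 21 mm above its underside; x points away from the robot within 0.5 rad, z up. Loose, in the shuffled row of stock before the trays (centres 95 mm or more apart).
- heatsink_mid (a point): Bare aluminium heat sink: base 42 (x) by 50 mm (y), six upright fins running along y, 40 mm high overall; 0.11 kg. Grip the flat outer fins, 42 mm, closing along its x. The point is its centre, 20 mm above its underside; x points away from the robot within 0.5 rad, z up. Loose, in the shuffled row of stock before the trays (centres 95 mm or more apart).
- small_coil_mid (a point): Small coil, which stays in stock: the same make as the large coil but 38 mm in diameter and 24 mm high. The point is its centre, 12 mm above its underside. Loose, in the shuffled row of stock before the trays (centres 95 mm or more apart).
- tip_cleaner_mid (a point): Soldering-tip cleaner, which stays where it is: a dark round cup 66 mm in diameter and 36 mm high, heaped with brass wool to 51 mm. The point is on its axis, 25 mm above its underside. Loose, in the shuffled row of stock before the trays (centres 95 mm or more apart).
- speaker_tray: Loudspeaker job tray: grey, 192 mm wide, fixed, 236 mm deep (x), walls 20 mm high, 4 thick, floor 3 thick. Origin: centre of the underside; x away from the robot, z up. Near strip: two compartments, each 90 (y) by 116 mm (x) inside, centres at x -58, y -47 and +47 mm. Far bay: a round loudspeaker driver, 90 mm across, top 45 mm above the bench, at x +62. Left or right of the other tray.
- amp_tray: Amplifier job tray: grey, 286 mm wide, fixed, 236 mm deep (x), walls 20 mm high, 4 thick, floor 3 thick. Origin: centre of the underside; x away from the robot, z up. Near strip: three compartments, each 90 (y) by 116 mm (x) inside, centres at x -58, y -94, 0 and +94 mm. Far bay: a green circuit board, 92 by 190 mm, top 29 mm above the bench, at x +62. Left or right of the other tray.
There are look-alikes about, which are no part of the job. Leave any blue or purple look-alike of the part that bears heatsink_mid alone.

How it is judged:
At the end, for the whole second after the job is handed in: All five parts stand in their own trays, one to a compartment (centre 4 mm or more inside it), on the floor (height within 4 mm), upright within 0.1 rad, at rest; the small coil and the tip cleaner are within 30 mm of their starts (x of coil_mid in the frame of speaker_tray between -0.112 and -0.004 m and height (world z) of coil_mid between 0.017 and 0.026 m and angle between each of coil_mid, tall_cap_mid, transformer_mid, heatsink_mid, fat_cap_mid's own z axis and vertical below 0.1 rad and (y of coil_mid in the frame of speaker_tray between -0.088 and -0.006 m or y of coil_mid in the frame of speaker_tray between 0.006 and 0.088 m) and linear speed of each of coil, tall_cap, transformer, heatsink, fat_cap below 0.02 m/s and angular speed of each of coil, tall_cap, transformer, heatsink, fat_cap below 0.2 rad/s and x of tall_cap_mid in the frame of speaker_tray between -0.112 and -0.004 m and height (world z) of tall_cap_mid between 0.0365 and 0.0455 m and (y of tall_cap_mid in the frame of speaker_tray between -0.088 and -0.006 m or y of tall_cap_mid in the frame of speaker_tray between 0.006 and 0.088 m) and x of transformer_mid in the frame of amp_tray between -0.112 and -0.004 m and height (world z) of transformer_mid between 0.02 and 0.029 m and (y of transformer_mid in the frame of amp_tray between -0.135 and -0.053 m or y of transformer_mid in the frame of amp_tray between -0.041 and 0.041 m or y of transformer_mid in the frame of amp_tray between 0.053 and 0.135 m) and x of heatsink_mid in the frame of amp_tray between -0.112 and -0.004 m and height (world z) of heatsink_mid between 0.019 and 0.028 m and (y of heatsink_mid in the frame of amp_tray between -0.135 and -0.053 m or y of heatsink_mid in the frame of amp_tray between -0.041 and 0.041 m or y of heatsink_mid in the frame of amp_tray between 0.053 and 0.135 m) and x of fat_cap_mid in the frame of amp_tray between -0.112 and -0.004 m and height (world z) of fat_cap_mid between 0.024 and 0.033 m and (y of fat_cap_mid in the frame of amp_tray between -0.135 and -0.053 m or y of fat_cap_mid in the frame of amp_tray between -0.041 and 0.041 m or y of fat_cap_mid in the frame of amp_tray between 0.053 and 0.135 m) and not (y of coil_mid in the frame of speaker_tray between -0.088 and -0.006 m and y of tall_cap_mid in the frame of speaker_tray between -0.088 and -0.006 m) and not (y of coil_mid in the frame of speaker_tray between 0.006 and 0.088 m and y of tall_cap_mid in the frame of speaker_tray between 0.006 and 0.088 m) and not (y of transformer_mid in the frame of amp_tray between -0.135 and -0.053 m and y of heatsink_mid in the frame of amp_tray between -0.135 and -0.053 m) and not (y of transformer_mid in the frame of amp_tray between -0.041 and 0.041 m and y of heatsink_mid in the frame of amp_tray between -0.041 and 0.041 m) and not (y of transformer_mid in the frame of amp_tray between 0.053 and 0.135 m and y of heatsink_mid in the frame of amp_tray between 0.053 and 0.135 m) and not (y of transformer_mid in the frame of amp_tray between -0.135 and -0.053 m and y of fat_cap_mid in the frame of amp_tray between -0.135 and -0.053 m) and not (y of transformer_mid in the frame of amp_tray between -0.041 and 0.041 m and y of fat_cap_mid in the frame of amp_tray between -0.041 and 0.041 m) and not (y of transformer_mid in the frame of amp_tray between 0.053 and 0.135 m and y of fat_cap_mid in the frame of amp_tray between 0.053 and 0.135 m) and not (y of heatsink_mid in the frame of amp_tray between -0.135 and -0.053 m and y of fat_cap_mid in the frame of amp_tray between -0.135 and -0.053 m) and not (y of heatsink_mid in the frame of amp_tray between -0.041 and 0.041 m and y of fat_cap_mid in the frame of amp_tray between -0.041 and 0.041 m) and not (y of heatsink_mid in the frame of amp_tray between 0.053 and 0.135 m and y of fat_cap_mid in the frame of amp_tray between 0.053 and 0.135 m) and distance of each of small_coil_mid, tip_cleaner_mid from where it was at the start of the episode below 0.03 m); the robot touches nothing.
It fails at once if the small coil is shifted more than 30 mm or tipped over (distance of small_coil_mid from where it was at the start of the episode above 0.03 m or angle between small_coil_mid's own z axis and vertical above 0.5 rad).
It fails at once if the tip cleaner is shifted more than 30 mm or tipped over (distance of tip_cleaner_mid from where it was at the start of the episode above 0.03 m or angle between tip_cleaner_mid's own z axis and vertical above 0.5 rad).
It fails at once if a part is dropped (falls free faster than 0.8 m/s, a drop of some 33 mm) ((linear speed of coil above 0.8 m/s and contact force between the fingers and coil below 0.05 N) or (linear speed of tall_cap above 0.8 m/s and contact force between the fingers and tall_cap below 0.05 N) or (linear speed of transformer above 0.8 m/s and contact force between the fingers and transformer below 0.05 N) or (linear speed of heatsink above 0.8 m/s and contact force between the fingers and heatsink below 0.05 N) or (linear speed of fat_cap above 0.8 m/s and contact force between the fingers and fat_cap below 0.05 N)).
It also fails if it takes over 128 s, if anything falls off the work surface, if the arm or the gripper's body presses on something with over 40 N, if the wrist force passes 120 N, or if a joint passes its speed limit or range.

ROBOT

A 7-joint arm with a two-finger parallel gripper is mounted at the origin on the work surface. World frame = base frame: x ahead of the robot, y to its left, z up, the work surface at z = 0. Lengths are in m, angles in rad, forces in N, time in s.
With the tool pointing down it reaches from about 0.4 to 0.85 m from the base axis. Payload 10.4 kg.
Tool frame: the origin (TCP) lies on the mounting face of the last link; the fingertips stand r.tips_ahead ahead of it and the grasp point (between the pads) lies 164 mm ahead of it (r.tips_ahead is the distance from the TCP to the fingertips, in m); z points along the fingers, y is the line along which they close (so a half turn about z gives the same grasp; the last joint's range is limited). The gripper opens to 87 mm and grips with 3 to 60 N. Pads are 19 mm wide; open, the fingers measure 117 mm over their backs; the gripper's body (75 mm by 190 mm) begins 51 mm behind the grasp point.
Start: joints at [1.19, 0.332, -0.065, 1.46, 0.022, 1.35, -0.088], TCP at [0.219, -0.585, 0.405] pointing down, gripper open.
Joint ranges: [-2.6, 2.6], [-0.5, 2.12], [-1.47, 1.34], [0.16, 2.42], [-1.27, 4.41], [0.06, 2.06], [-2.6, 2.6]. Speed limits (rad/s): [2.22, 2.22, 2.79, 2.79, 3.14, 3.14, 3.14].

INTERFACE

Orientations are given as a unit quaternion [x, y, z, w].
In Python, from bench import telemetry, imaging, job, r gives the robot as it stands.
- The arm moves only by the tool move_arm, never from a script. Its argument "steps" is a list of rows, each an object of numbers: "dx", "dy", "dz": the shift along the tool's x, y, z in cm; "spin": the turn about the tool's z in rad. In form: [{"dx": .., "dy": .., "dz": .., "spin": ..}, ...]. A call has 1 to 12 rows; each row shifts and turns the commanded pose from where the row before left it, along the tool's axes as they then stand; what a row does not reach is not made up. A row lasts 1/10 s, in which the tool goes at most 50 mm and 8.59 degrees, less where a joint would pass 70% of its speed; a pose out of reach is approached as far as the arm can. A call with a gripper value outside its range is refused whole. "claw" is the finger opening in cm, from 0 to 8.7, set as the call begins (left out, the last holds). The fingers move at their own pace and stop on an object; "squeeze" is the grip in N (left out, the last holds). Time passes only in rows, so rows that do not move let the fingers close. It gives the time, the measured TCP pose, the force, the opening and the grip force at its end, in the units of the state.
- telemetry.read_state(): the state, without advancing time (a new reading comes with each control period).
- imaging.camera(name): name is "side" or "top" or "wrist"; returns a dict with "img" (420x560x3 uint8, red, green, blue), "camera_matrix" (3x3 intrinsics, pixels), "R" (3x3) and "t" (3): a world point X has camera coordinates R X + t. Camera axes: x right, y down, z forward; pixel columns grow to the right and rows downward; lengths in m; the calibration is good to about 2 mm. A picture is of the moment at which its call begins. There is no depth.
- job.close_job(): hands the job in; it is judged then, once.
The state is a dict: "time": time; "joint_positions": joint angles; "joint_vel": joint speeds; "joint_torque": joint torques, N m; "ee_pos": TCP position; "eef_rot": TCP orientation; "ft_force": force on the tool from outside, world axes, zero at the start; "torque": the same for the moment, N m; "width": finger opening in m; "grip_force": force on a finger pad.
Only numpy, scipy, OpenCV 4.12 (cv2) and the standard library are available. Lean on these libraries where they do the work, as an engineer would, in place of code of your own. Each camera call takes 0.05 s, during which the arm holds its last target. There are 200 camera calls.

## Working session

There is one attempt and no reset: what is moved stays moved. The work goes in short steps, Python scripts to look and compute and a tool call to move; the robot and the scene stay as the last step left them, time stands still between calls to the robot, and variables do not carry over. Pictures are saved under pics/ and viewed, at most 14 in all, crops included, and the job is handed in when it is done.

Besides the shell and the picture viewer there is one more tool, called after "Request:" by a JSON object that holds its "method" and its "body", one argument or row to a line. move_arm: Moves the arm, as the interface text tells. Its arguments: {"type":"object","properties":{"steps":{"type":"array","items":{"type":"object","properties":{"dx":{"type":"number"},"dy":{"type":"number"},"dz":{"type":"number"},"spin":{"type":"number"}}}},"claw":{"type":"number"},"squeeze":{"type":"number"}},"required":["steps"]}

```bash
mkdir -p pics; ls
python3 - <<'E'
from bench import telemetry, imaging, job, r
import cv2,pickle
s=telemetry.read_state(); print(s['time'],s['ee_pos'],s['eef_rot'],s['width'],r.tips_ahead)
for n in('top','side'):
    c=imaging.camera(n); pickle.dump(c,open(f'{n}.pkl','wb'))
    cv2.imwrite(f'pics/{n}0.png',cv2.resize(c['img'][:,:,::-1],(800,600),interpolation=cv2.INTER_CUBIC))
    print(c['camera_matrix'],c['R'],c['t'])
E
```

```text
pics
0.0 [ 0.21883567 -0.58530206  0.40397618] [ 9.84038883e-01  1.77952276e-01 -1.45176574e-04 -6.66370156e-04] 0.08696705026019251 0.1822
[[424.73749092   0.         275.72715094]
 [  0.         424.73749092 210.26081   ]
 [  0.           0.           1.        ]] [[-0.00726409 -0.99944941 -0.0323745 ]
 [-0.98555109  0.01263436 -0.16890654]
 [ 0.16922258  0.03067977 -0.98510023]] [0.01730833 0.53141476 0.86434147]
[[426.94106967   0.         280.44578989]
 [  0.         426.94106967 216.16073465]
 [  0.           0.           1.        ]] [[ 9.97440725e-01 -7.14957404e-02 -6.00141674e-04]
 [-5.38602940e-02 -7.45834453e-01 -6.63950327e-01]
 [ 4.70220139e-02  6.62283419e-01 -7.47776439e-01]] [-0.53198467  0.0751231   0.88676494]
```

View pics/top0.png

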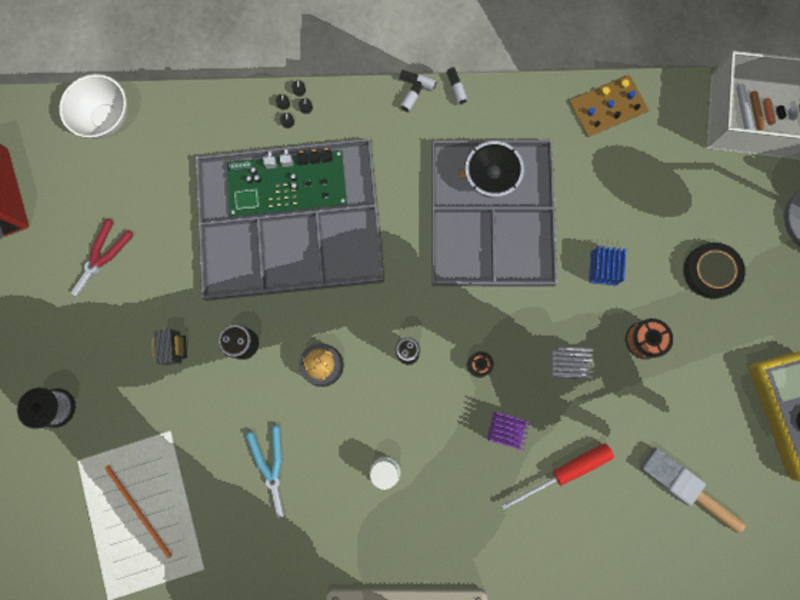

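View pics/side0.png

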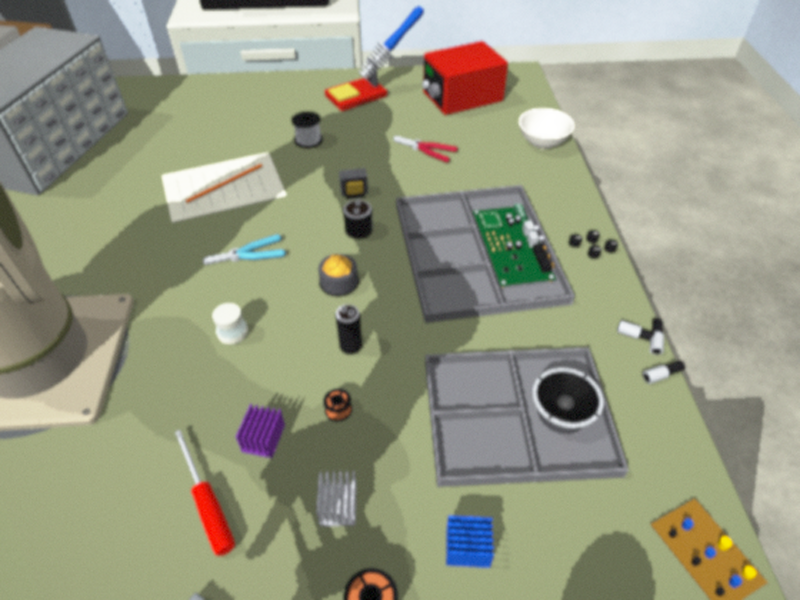

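The top view shows, from left to right at 800x600: transformer (168,346), fat capacitor (237,341), tip cleaner (321,364), tall capacitor (407,350), small coil (480,364), heat sink (573,362) and large coil (650,338). There are three heat sinks: silver (573,362), blue (608,265) and purple (507,429). The bare aluminium one at (573,362) fits the description. The board tray is on the left and the speaker tray on the right. I'll confirm in an enlarged crop.

Run:
```python
import cv2,pickle,numpy as np
c=pickle.load(open('top.pkl','rb'))['img'][:,:,::-1]
T=[(118,242),(166,239),(285,245),(401,253),(455,237),(336,255)]
tiles=[]
for u,v in T:
    x0,y0=u-22,v-24; t=cv2.resize(c[y0:y0+48,x0:x0+44].copy(),None,fx=6,fy=6,interpolation=cv2.INTER_CUBIC)
    for k in range(0,44,2):
        X=x0+k; L=12 if X%10==0 else 5
        cv2.line(t,(k*6+3,0),(k*6+3,L),(255,255,255),1)
        if X%10==0: cv2.putText(t,str(X),(k*6-8,24),0,.4,(255,255,255),1)
    for k in range(0,48,2):
        Y=y0+k+(y0%2); L=12 if Y%10==0 else 5; kk=k+(y0%2)
        cv2.line(t,(0,kk*6+3),(L,kk*6+3),(255,255,255),1)
        if Y%10==0: cv2.putText(t,str(Y),(14,kk*6+7),0,.4,(255,255,255),1)
    t[:, -1]=255;t[-1]=255
    tiles.append(t)
cv2.imwrite('pics/crop1.png',np.vstack([np.hstack(tiles[:3]),np.hstack(tiles[3:])]))
```

```text
(no output)
```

View pics/crop1.png

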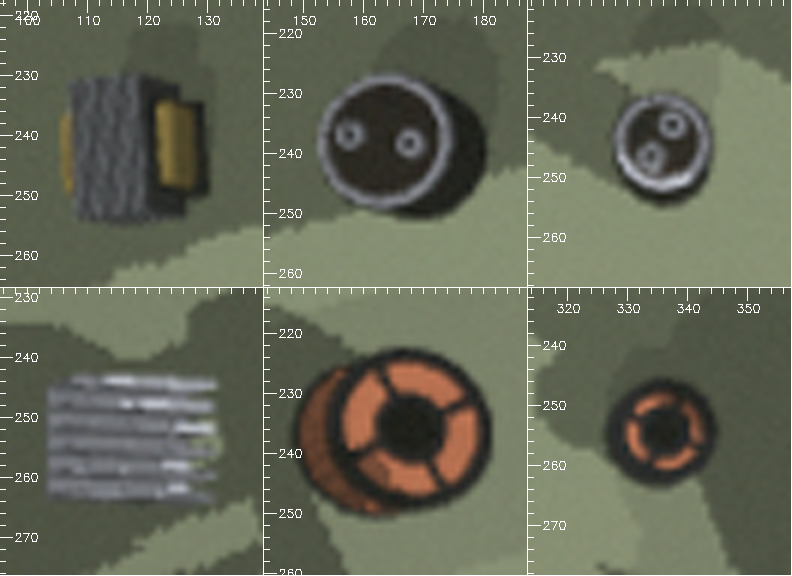

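Confirmed: core with yellow windings (114,242), fat can (163.5,238), slim can (285,244), bare aluminium heat sink (401,254), large coil (457,236), and the small coil (336,254.5) clearly smaller. Next I'll back-project these.

```bash
cat > h.py <<'E'
import pickle,numpy as np
def bp(c,u,v,z):
    R,t,K=c['R'],c['t'],c['camera_matrix']; C=-R.T@t
    d=R.T@np.linalg.solve(K,[u,v,1]); return (C+d*(z-C[2])/d[2])[:2]
def pr(c,X):
    p=c['camera_matrix']@(c['R']@np.array(X)+c['t']); return p[:2]/p[2]
E
python3 - <<'E'
from h import *
np.set_printoptions(precision=4,suppress=True)
c=pickle.load(open('top.pkl','rb')); s=pickle.load(open('side.pkl','rb'))
print('cam',-c['R'].T@c['t'])
tile=lambda x0,y0,px,py:(x0+px/6-.5,y0+py/6-.5)
P={'fat':(163.5,237.8,.05),'tall':(284.8,244.3,.075),'coil':(456.8,235.8,.036),'small':(336,254.5,.024),'cleaner':(224.7,254.8,.04)}
for k,(u,v,z) in P.items():
    p=bp(c,u,v,z); print(k,p,'side800',pr(s,[*p,z])*800/560)
tr=np.array([bp(c,*tile(96,218,*q),.042) for q in[(72,80),(145,77),(150,218),(76,220)]])
print('trafo',tr,tr.mean(0),np.linalg.norm(tr-np.roll(tr,1,0),axis=1),'side',pr(s,[*tr.mean(0),.042])*800/560)
for q,z in[((48,100),0),((48,212),0),((215,93),.04),((215,208),.04),((140,89),.04),((140,212),.04)]: print('hs',bp(c,*tile(379,229,*q),z),z)
for n,Q in{'amp':[(196,157),(371,139),(383,281),(204,298)],'spk':[(433,141),(550,141),(555,284),(433,284)]}.items():
    q=np.array([bp(c,u*.7,v*.7,.02) for u,v in Q]); ctr=q.mean(0)
    print(n,q,ctr,np.linalg.norm(q-np.roll(q,1,0),axis=1))
    x=(q[0]+q[1]-q[2]-q[3]);x/=np.linalg.norm(x); y=np.array([-x[1],x[0]])
    print(' yaw',np.arctan2(x[1],x[0]),[ctr-.058*x+o*y for o in((-.094,0,.094) if n=='amp' else(-.047,.047))])
E
```

```text
cam [ 0.3776 -0.0159  0.9418]
fat [0.4744 0.251 ] side800 [355.5465 208.415 ]
tall [ 0.4557 -0.007 ] side800 [345.2466 313.0999]
coil [ 0.4735 -0.3702] side800 [368.8191 597.8074]
small [ 0.4373 -0.116 ] side800 [334.949  400.4932]
cleaner [0.4379 0.1214] side800 [334.4418 267.0739]
trafo [[0.4917 0.3761]
 [0.4925 0.3495]
 [0.4419 0.3449]
 [0.4414 0.3716]] [0.4669 0.3605] [0.0505 0.0266 0.0508 0.0267] side [350.3091 173.934 ]
hs [ 0.4583 -0.23  ] 0
hs [ 0.4175 -0.2279] 0
hs [ 0.4567 -0.2791] 0.04
hs [ 0.4167 -0.2766] 0.04
hs [ 0.4584 -0.2531] 0.04
hs [ 0.4155 -0.2507] 0.04
amp [[0.7765 0.3329]
 [0.8013 0.0479]
 [0.5667 0.0295]
 [0.5435 0.309 ]] [0.672  0.1798] [0.2342 0.286  0.2354 0.2805]
 yaw 0.09028360811189683 [array([0.6227, 0.081 ]), array([0.6142, 0.1746]), array([0.6058, 0.2682])]
spk [[ 0.7957 -0.0522]
 [ 0.7916 -0.2391]
 [ 0.5583 -0.235 ]
 [ 0.5608 -0.0479]] [ 0.6766 -0.1435] [0.2349 0.187  0.2333 0.1871]
 yaw -0.017946400632823663 [array([ 0.6178, -0.1895]), array([ 0.6194, -0.0955])]
```

Request:
{"method": "move_arm", "body": {
  "steps": [
    {"spin": -0.135},
    {"spin": -0.135},
    {"spin": -0.135},
    {"spin": -0.135},
    {"spin": -0.135},
    {"spin": -0.135},
    {"spin": -0.135},
    {"spin": -0.135},
    {"spin": -0.133},
    {},
    {}
  ],
  "claw": 8.7,
  "squeeze": 25
}}

```text
$.steps[0]: bad value
```

Request:
{"method": "move_arm", "body": {
  "steps": [
    {"dy": 3.5,"dx": 3},
    {"dy": 3.5,"dx": 3},
    {"dy": 3.5,"dx": 3},
    {"dy": 3.5,"dx": 3},
    {"dy": 3.5,"dx": 3},
    {"dy": 3.5,"dx": 3},
    {"dy": 3.5,"dx": 3},
    {"dy": 1,"dx": 0.5},
    {},
    {}
  ]
}}

```text
$.steps[0]: bad value
```

Request:
{"method": "move_arm", "body": {
  "steps": [
    {"dx": 0,"dy": 0,"dz": 0,"spin": -0.135},
    {"dx": 0,"dy": 0,"dz": 0,"spin": -0.135},
    {"dx": 0,"dy": 0,"dz": 0,"spin": -0.135},
    {"dx": 0,"dy": 0,"dz": 0,"spin": -0.135},
    {"dx": 0,"dy": 0,"dz": 0,"spin": -0.135},
    {"dx": 0,"dy": 0,"dz": 0,"spin": -0.135},
    {"dx": 0,"dy": 0,"dz": 0,"spin": -0.135},
    {"dx": 0,"dy": 0,"dz": 0,"spin": -0.135},
    {"dx": 0,"dy": 0,"dz": 0,"spin": -0.133},
    {"dx": 0,"dy": 0,"dz": 0,"spin": 0}
  ],
  "claw": 8.7,
  "squeeze": 25
}}

```text
time: 1.1
ee_pos: [0.2188, -0.5854, 0.4043]
eef_rot: [0.706, 0.708, 0.0, -0.0]
ft_force: [0.4, -0.2, 0.5]
width: 0.0874
grip_force: 0.0
```

Request:
{"method": "move_arm", "body": {
  "steps": [
    {"dx": 3,"dy": 3.5,"dz": 0,"spin": 0},
    {"dx": 3,"dy": 3.5,"dz": 0,"spin": 0},
    {"dx": 3,"dy": 3.5,"dz": 0,"spin": 0},
    {"dx": 3,"dy": 3.5,"dz": 0,"spin": 0},
    {"dx": 3,"dy": 3.5,"dz": 0,"spin": 0},
    {"dx": 3,"dy": 3.5,"dz": 0,"spin": 0},
    {"dx": 3,"dy": 3.5,"dz": 0,"spin": 0},
    {"dx": 0.5,"dy": 1,"dz": 3,"spin": 0},
    {"dx": 0,"dy": 0,"dz": 4,"spin": 0},
    {"dx": 0,"dy": 0,"dz": 4,"spin": 0},
    {"dx": 0,"dy": 0,"dz": 0,"spin": 0},
    {"dx": 0,"dy": 0,"dz": 0,"spin": 0}
  ]
}}

```text
time: 2.3
ee_pos: [0.4739, -0.3705, 0.2954]
eef_rot: [0.708, 0.706, 0.0, -0.0]
ft_force: [0.6, 0.3, 0.5]
width: 0.087
grip_force: 0.0
```

Request:
{"method": "move_arm", "body": {
  "steps": [
    {"dx": 0,"dy": 0,"dz": 3,"spin": 0},
    {"dx": 0,"dy": 0,"dz": 3,"spin": 0},
    {"dx": 0,"dy": 0,"dz": 2.5,"spin": 0},
    {"dx": 0,"dy": 0,"dz": 1.5,"spin": 0},
    {"dx": 0,"dy": 0,"dz": 0.9,"spin": 0},
    {"dx": 0,"dy": 0,"dz": 0,"spin": 0},
    {"dx": 0,"dy": 0,"dz": 0,"spin": 0}
  ]
}}

```text
time: 3.0
ee_pos: [0.4745, -0.3708, 0.1872]
eef_rot: [0.707, 0.707, 0.0, 0.001]
ft_force: [0.6, 0.6, 0.0]
width: 0.0867
grip_force: 0.0
```

Request:
{"method": "move_arm", "body": {
  "steps": [
    {"dx": 0,"dy": 0,"dz": 0,"spin": 0},
    {"dx": 0,"dy": 0,"dz": 0,"spin": 0},
    {"dx": 0,"dy": 0,"dz": 0,"spin": 0},
    {"dx": 0,"dy": 0,"dz": 0,"spin": 0},
    {"dx": 0,"dy": 0,"dz": 0,"spin": 0},
    {"dx": 0,"dy": 0,"dz": 0,"spin": 0},
    {"dx": 0,"dy": 0,"dz": 0,"spin": 0},
    {"dx": 0,"dy": 0,"dz": 0,"spin": 0}
  ],
  "claw": 4.5,
  "squeeze": 25
}}

```text
time: 3.8
ee_pos: [0.4739, -0.3705, 0.1859]
eef_rot: [0.707, 0.707, -0.0, 0.0]
ft_force: [-0.5, 1.6, 1.9]
width: 0.0573
grip_force: 25.0
```

Request:
{"method": "move_arm", "body": {
  "steps": [
    {"dx": 0,"dy": 0,"dz": -1.5,"spin": 0},
    {"dx": 0,"dy": 0,"dz": -3,"spin": 0},
    {"dx": 0,"dy": 0,"dz": -3,"spin": 0},
    {"dx": 1,"dy": 1,"dz": -2.5,"spin": 0},
    {"dx": 3,"dy": 2.4,"dz": 0,"spin": 0},
    {"dx": 3,"dy": 2.4,"dz": 0,"spin": 0},
    {"dx": 3,"dy": 2.4,"dz": 0,"spin": 0},
    {"dx": 3,"dy": 2.4,"dz": 0,"spin": 0},
    {"dx": 3,"dy": 2.4,"dz": 0,"spin": 0},
    {"dx": 2.1,"dy": 1.4,"dz": 0,"spin": 0},
    {"dx": 0,"dy": 0,"dz": 0,"spin": 0},
    {"dx": 0,"dy": 0,"dz": 0,"spin": 0}
  ]
}}

```text
time: 5.0
ee_pos: [0.6179, -0.1889, 0.286]
eef_rot: [0.707, 0.708, -0.0, -0.0]
ft_force: [-1.1, -0.8, -3.2]
width: 0.0575
grip_force: 25.0
```

Run:
```python
from bench import imaging
import cv2
c=imaging.camera('side');w=imaging.camera('wrist')
import numpy as np
cv2.imwrite('pics/s1.png',np.hstack([cv2.resize(c['img'],(400,300)),cv2.resize(w['img'],(400,300))])[:,:,::-1])
```

```text
(no output)
```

View pics/s1.png

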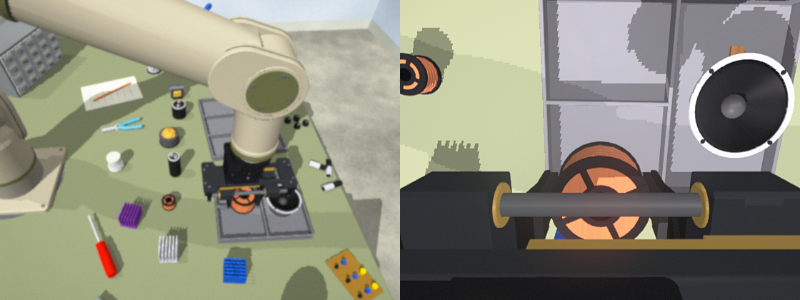

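The coil is held upright over the right-hand compartment of the speaker tray, so I'll lower it.

Request:
{"method": "move_arm", "body": {
  "steps": [
    {"dx": 0,"dy": 0,"dz": 3,"spin": 0},
    {"dx": 0,"dy": 0,"dz": 3,"spin": 0},
    {"dx": 0,"dy": 0,"dz": 2,"spin": 0},
    {"dx": 0,"dy": 0,"dz": 1,"spin": 0},
    {"dx": 0,"dy": 0,"dz": 0.4,"spin": 0},
    {"dx": 0,"dy": 0,"dz": 0.2,"spin": 0},
    {"dx": 0,"dy": 0,"dz": 0.1,"spin": 0},
    {"dx": 0,"dy": 0,"dz": 0,"spin": 0},
    {"dx": 0,"dy": 0,"dz": 0,"spin": 0}
  ]
}}

```text
time: 6.0
ee_pos: [0.6182, -0.1895, 0.1895]
eef_rot: [0.707, 0.707, 0.0, 0.001]
ft_force: [0.4, 0.2, -2.7]
width: 0.0573
grip_force: 25.0
```

Request:
{"method": "move_arm", "body": {
  "steps": [
    {"dx": 0,"dy": 0,"dz": 0,"spin": 0},
    {"dx": 0,"dy": 0,"dz": 0,"spin": 0},
    {"dx": 0,"dy": 0,"dz": 0,"spin": 0},
    {"dx": 0,"dy": 0,"dz": 0,"spin": 0}
  ],
  "claw": 7.2
}}

```text
time: 6.4
ee_pos: [0.618, -0.1894, 0.1891]
eef_rot: [0.707, 0.707, 0.0, 0.0]
ft_force: [0.0, 0.1, 0.4]
width: 0.0712
grip_force: 0.0
```

Request:
{"method": "move_arm", "body": {
  "steps": [
    {"dx": 0,"dy": 0,"dz": -2,"spin": 0},
    {"dx": 0,"dy": 0,"dz": -3,"spin": 0},
    {"dx": 0,"dy": 0,"dz": -4,"spin": 0},
    {"dx": 1,"dy": -1,"dz": -1.5,"spin": 0},
    {"dx": 3,"dy": -3,"dz": 0,"spin": 0},
    {"dx": 3,"dy": -3,"dz": 0,"spin": 0},
    {"dx": 3,"dy": -3,"dz": 0,"spin": 0},
    {"dx": 3,"dy": -3,"dz": 0,"spin": 0},
    {"dx": 3,"dy": -2,"dz": 0,"spin": 0},
    {"dx": 2.2,"dy": -1.2,"dz": 0,"spin": 0},
    {"dx": 0,"dy": 0,"dz": 0,"spin": 0},
    {"dx": 0,"dy": 0,"dz": 0,"spin": 0}
  ],
  "claw": 7.2
}}

```text
time: 7.6
ee_pos: [0.456, -0.0074, 0.2941]
eef_rot: [0.707, 0.707, 0.0, 0.001]
ft_force: [0.4, 0.2, -1.0]
width: 0.0722
grip_force: 0.0
```

Request:
{"method": "move_arm", "body": {
  "steps": [
    {"dx": 0,"dy": 0,"dz": 2,"spin": 0},
    {"dx": 0,"dy": 0,"dz": 2.5,"spin": 0},
    {"dx": 0,"dy": 0,"dz": 2,"spin": 0},
    {"dx": 0,"dy": 0,"dz": 1.5,"spin": 0},
    {"dx": 0,"dy": 0,"dz": 0.5,"spin": 0},
    {"dx": 0,"dy": 0,"dz": 0,"spin": 0},
    {"dx": 0,"dy": 0,"dz": 0,"spin": 0}
  ]
}}

```text
time: 8.3
ee_pos: [0.4564, -0.0077, 0.2094]
eef_rot: [0.707, 0.707, 0.0, 0.0]
ft_force: [-0.5, -0.1, 0.2]
width: 0.0719
grip_force: 0.0
```

Request:
{"method": "move_arm", "body": {
  "steps": [
    {"dx": 0,"dy": 0,"dz": 0,"spin": 0},
    {"dx": 0,"dy": 0,"dz": 0,"spin": 0},
    {"dx": 0,"dy": 0,"dz": 0,"spin": 0},
    {"dx": 0,"dy": 0,"dz": 0,"spin": 0},
    {"dx": 0,"dy": 0,"dz": 0,"spin": 0},
    {"dx": 0,"dy": 0,"dz": 0,"spin": 0},
    {"dx": 0,"dy": 0,"dz": 0,"spin": 0},
    {"dx": 0,"dy": 0,"dz": 0,"spin": 0},
    {"dx": 0,"dy": 0,"dz": 0,"spin": 0}
  ],
  "claw": 2.5,
  "squeeze": 15
}}

```text
time: 9.2
ee_pos: [0.456, -0.0074, 0.2088]
eef_rot: [0.707, 0.707, 0.0, 0.0]
ft_force: [-0.2, 0.2, 1.1]
width: 0.0347
grip_force: 15.0
```

Request:
{"method": "move_arm", "body": {
  "steps": [
    {"dx": 0,"dy": 0,"dz": -1.5,"spin": 0},
    {"dx": 0,"dy": 0,"dz": -3,"spin": 0},
    {"dx": 0,"dy": 0,"dz": -3,"spin": 0},
    {"dx": -0.8,"dy": 1.3,"dz": -1.5,"spin": 0},
    {"dx": -2,"dy": 3,"dz": 0,"spin": 0},
    {"dx": -2,"dy": 3,"dz": 0,"spin": 0},
    {"dx": -2,"dy": 3,"dz": 0,"spin": 0},
    {"dx": -1,"dy": 3,"dz": 0,"spin": 0},
    {"dx": -1,"dy": 2,"dz": 0,"spin": 0},
    {"dx": 0,"dy": 1,"dz": 0,"spin": 0},
    {"dx": 0,"dy": 0,"dz": 0,"spin": 0},
    {"dx": 0,"dy": 0,"dz": 0,"spin": 0}
  ]
}}

```text
time: 10.4
ee_pos: [0.6183, -0.0944, 0.2985]
eef_rot: [0.707, 0.708, -0.0, -0.0]
ft_force: [-0.6, -0.4, -0.1]
width: 0.0346
grip_force: 15.0
```

Request:
{"method": "move_arm", "body": {
  "steps": [
    {"dx": 0,"dy": 0,"dz": 2,"spin": 0},
    {"dx": 0,"dy": 0,"dz": 2.5,"spin": 0},
    {"dx": 0,"dy": 0,"dz": 2,"spin": 0},
    {"dx": 0,"dy": 0,"dz": 1,"spin": 0},
    {"dx": 0,"dy": 0,"dz": 0.5,"spin": 0},
    {"dx": 0,"dy": 0,"dz": 0.3,"spin": 0},
    {"dx": 0,"dy": 0,"dz": 0.2,"spin": 0},
    {"dx": 0,"dy": 0,"dz": 0.2,"spin": 0},
    {"dx": 0,"dy": 0,"dz": 0,"spin": 0},
    {"dx": 0,"dy": 0,"dz": 0,"spin": 0}
  ]
}}

```text
time: 11.4
ee_pos: [0.619, -0.0954, 0.2121]
eef_rot: [0.707, 0.707, 0.0, 0.0]
ft_force: [0.3, -0.2, -1.7]
width: 0.0346
grip_force: 15.0
```

Request:
{"method": "move_arm", "body": {
  "steps": [
    {"dx": 0,"dy": 0,"dz": 0,"spin": 0},
    {"dx": 0,"dy": 0,"dz": 0,"spin": 0},
    {"dx": 0,"dy": 0,"dz": 0,"spin": 0},
    {"dx": 0,"dy": 0,"dz": 0,"spin": 0},
    {"dx": 0,"dy": 0,"dz": -2,"spin": 0},
    {"dx": 0,"dy": 0,"dz": -4,"spin": 0},
    {"dx": 0,"dy": 0,"dz": -4,"spin": 0},
    {"dx": 0,"dy": 0,"dz": 0,"spin": 0}
  ],
  "claw": 5.5
}}

```text
time: 12.2
ee_pos: [0.6204, -0.0951, 0.3179]
eef_rot: [0.707, 0.707, 0.003, 0.004]
ft_force: [0.6, 0.8, -0.3]
width: 0.0548
grip_force: 0.0
```

Request:
{"method": "move_arm", "body": {
  "steps": [
    {"dx": -1,"dy": -1.2,"dz": 0,"spin": 0},
    {"dx": -3,"dy": -3,"dz": 0,"spin": 0},
    {"dx": -3,"dy": -3,"dz": 0,"spin": 0},
    {"dx": -3,"dy": -3,"dz": 0,"spin": 0},
    {"dx": -3,"dy": -3,"dz": 0,"spin": 0},
    {"dx": -1.9,"dy": -3,"dz": 0,"spin": 0},
    {"dx": -1,"dy": -2,"dz": 0,"spin": 0},
    {"dx": 0,"dy": 0,"dz": 2,"spin": 0.045},
    {"dx": 0,"dy": 0,"dz": 2,"spin": 0},
    {"dx": 0,"dy": 0,"dz": 0,"spin": 0},
    {"dx": 0,"dy": 0,"dz": 0,"spin": 0}
  ],
  "claw": 7.5
}}

```text
time: 13.3
ee_pos: [0.4362, -0.2546, 0.2713]
eef_rot: [0.723, 0.691, -0.0, -0.001]
ft_force: [0.7, 0.1, -0.1]
width: 0.0747
grip_force: 0.0
```

Run:
```python
from bench import imaging
import cv2
c=imaging.camera('side');w=imaging.camera('wrist')
import numpy as np
cv2.imwrite('pics/s2.png',np.hstack([cv2.resize(c['img'],(400,300)),cv2.resize(w['img'],(400,300))])[:,:,::-1])
```

```text
(no output)
```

View pics/s2.png

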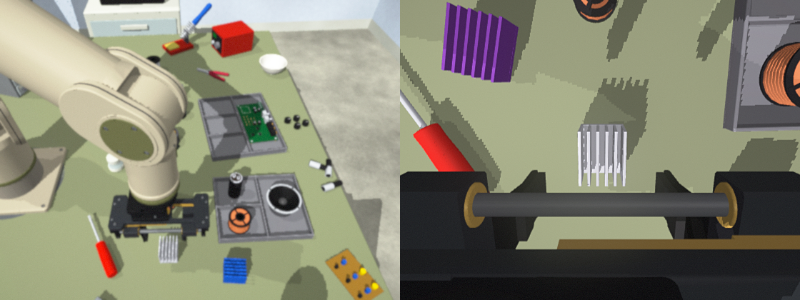

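Both earlier parts stand upright in their compartments. The silver heat sink is centred between the open fingers, with its fins parallel to the pads.

Request:
{"method": "move_arm", "body": {
  "steps": [
    {"dx": 0,"dy": 0,"dz": 2,"spin": 0},
    {"dx": 0,"dy": 0,"dz": 2.5,"spin": 0},
    {"dx": 0,"dy": 0,"dz": 2,"spin": 0},
    {"dx": 0,"dy": 0,"dz": 1.2,"spin": 0},
    {"dx": 0,"dy": 0,"dz": 0.5,"spin": 0},
    {"dx": 0,"dy": 0,"dz": 0,"spin": 0},
    {"dx": 0,"dy": 0,"dz": 0,"spin": 0}
  ]
}}

```text
time: 14.1
ee_pos: [0.4373, -0.2546, 0.1907]
eef_rot: [0.723, 0.691, 0.0, 0.001]
ft_force: [-0.2, 0.4, 0.2]
width: 0.0751
grip_force: 0.0
```

Request:
{"method": "move_arm", "body": {
  "steps": [
    {"dx": 0,"dy": 0,"dz": 0,"spin": 0},
    {"dx": 0,"dy": 0,"dz": 0,"spin": 0},
    {"dx": 0,"dy": 0,"dz": 0,"spin": 0},
    {"dx": 0,"dy": 0,"dz": 0,"spin": 0},
    {"dx": 0,"dy": 0,"dz": 0,"spin": 0},
    {"dx": 0,"dy": 0,"dz": 0,"spin": 0},
    {"dx": 0,"dy": 0,"dz": 0,"spin": 0},
    {"dx": 0,"dy": 0,"dz": 0,"spin": 0}
  ],
  "claw": 3,
  "squeeze": 15
}}

```text
time: 14.9
ee_pos: [0.4369, -0.2545, 0.1898]
eef_rot: [0.723, 0.691, 0.0, 0.0]
ft_force: [1.0, 0.3, 1.4]
width: 0.0418
grip_force: 15.0
```

Request:
{"method": "move_arm", "body": {
  "steps": [
    {"dx": 0,"dy": 0,"dz": -1.5,"spin": 0},
    {"dx": 0,"dy": 0,"dz": -3,"spin": 0},
    {"dx": 0,"dy": 0,"dz": -4,"spin": 0},
    {"dx": 0,"dy": 0,"dz": -2.5,"spin": -0.045},
    {"dx": 0,"dy": 0,"dz": 0,"spin": 0}
  ]
}}

```text
time: 15.4
ee_pos: [0.4379, -0.2547, 0.3043]
eef_rot: [0.707, 0.708, 0.001, 0.003]
ft_force: [1.0, -0.9, -1.0]
width: 0.0416
grip_force: 15.0
```

Request:
{"method": "move_arm", "body": {
  "steps": [
    {"dx": 1.5,"dy": 0.6,"dz": 0,"spin": 0},
    {"dx": 4,"dy": 2,"dz": 0,"spin": 0},
    {"dx": 4,"dy": 2,"dz": 0,"spin": 0},
    {"dx": 4,"dy": 2,"dz": 0,"spin": 0},
    {"dx": 4,"dy": 2,"dz": 0,"spin": 0},
    {"dx": 4,"dy": 2,"dz": 0,"spin": 0},
    {"dx": 4,"dy": 2,"dz": 0,"spin": 0},
    {"dx": 4,"dy": 3,"dz": 0,"spin": 0},
    {"dx": 3,"dy": 2,"dz": 0,"spin": 0},
    {"dx": 1,"dy": 1,"dz": 0,"spin": 0},
    {"dx": 0,"dy": 0,"dz": 0,"spin": 0},
    {"dx": 0,"dy": 0,"dz": 0,"spin": 0}
  ]
}}

```text
time: 16.6
ee_pos: [0.6225, 0.08, 0.2991]
eef_rot: [0.707, 0.707, -0.001, -0.0]
ft_force: [0.9, 0.4, -1.4]
width: 0.0416
grip_force: 15.0
```

Request:
{"method": "move_arm", "body": {
  "steps": [
    {"dx": 0,"dy": 0,"dz": 2,"spin": 0},
    {"dx": 0,"dy": 0,"dz": 3,"spin": 0},
    {"dx": 0,"dy": 0,"dz": 2.5,"spin": 0},
    {"dx": 0,"dy": 0,"dz": 1.5,"spin": 0},
    {"dx": 0,"dy": 0,"dz": 0.8,"spin": 0},
    {"dx": 0,"dy": 0,"dz": 0.5,"spin": 0},
    {"dx": 0,"dy": 0,"dz": 0.2,"spin": 0},
    {"dx": 0,"dy": 0,"dz": 0.2,"spin": 0},
    {"dx": 0,"dy": 0,"dz": 0,"spin": 0},
    {"dx": 0,"dy": 0,"dz": 0,"spin": 0}
  ]
}}

```text
time: 17.6
ee_pos: [0.6231, 0.0807, 0.1933]
eef_rot: [0.707, 0.707, 0.0, 0.0]
ft_force: [-0.6, 0.5, -1.3]
width: 0.0417
grip_force: 15.0
```

Request:
{"method": "move_arm", "body": {
  "steps": [
    {"dx": 0,"dy": 0,"dz": 0,"spin": 0},
    {"dx": 0,"dy": 0,"dz": 0,"spin": 0},
    {"dx": 0,"dy": 0,"dz": 0,"spin": 0},
    {"dx": 0,"dy": 0,"dz": 0,"spin": 0},
    {"dx": 0,"dy": 0,"dz": -2,"spin": 0},
    {"dx": 0,"dy": 0,"dz": -4,"spin": 0},
    {"dx": 0,"dy": 0,"dz": -4,"spin": 0},
    {"dx": 0,"dy": 0,"dz": 0,"spin": 0}
  ],
  "claw": 6
}}

```text
time: 18.4
ee_pos: [0.6244, 0.0814, 0.2988]
eef_rot: [0.707, 0.707, 0.004, 0.003]
ft_force: [0.6, 0.2, 0.3]
width: 0.0601
grip_force: 0.0
```

Request:
{"method": "move_arm", "body": {
  "steps": [
    {"dx": 1,"dy": -0.8,"dz": 0,"spin": 0},
    {"dx": 3,"dy": -3,"dz": 0,"spin": 0},
    {"dx": 3,"dy": -3,"dz": 0,"spin": 0},
    {"dx": 3,"dy": -3,"dz": 0,"spin": 0},
    {"dx": 3,"dy": -3,"dz": 0,"spin": 0},
    {"dx": 3,"dy": -1,"dz": 0,"spin": 0},
    {"dx": 1,"dy": -1,"dz": 0,"spin": 0},
    {"dx": 0,"dy": 0,"dz": 2,"spin": 0},
    {"dx": 0,"dy": 0,"dz": 0,"spin": 0},
    {"dx": 0,"dy": 0,"dz": 0,"spin": 0}
  ],
  "claw": 8.4
}}

```text
time: 19.4
ee_pos: [0.4747, 0.25, 0.2721]
eef_rot: [0.707, 0.707, -0.001, -0.0]
ft_force: [-0.6, -0.3, 0.1]
width: 0.0842
grip_force: 0.0
```

Request:
{"method": "move_arm", "body": {
  "steps": [
    {"dx": 0,"dy": 0,"dz": 2,"spin": 0},
    {"dx": 0,"dy": 0,"dz": 2.5,"spin": 0},
    {"dx": 0,"dy": 0,"dz": 2,"spin": 0},
    {"dx": 0,"dy": 0,"dz": 1,"spin": 0},
    {"dx": 0,"dy": 0,"dz": 0.4,"spin": 0},
    {"dx": 0,"dy": 0,"dz": 0,"spin": 0},
    {"dx": 0,"dy": 0,"dz": 0,"spin": 0}
  ]
}}

```text
time: 20.1
ee_pos: [0.4753, 0.2508, 0.1947]
eef_rot: [0.707, 0.707, 0.001, 0.0]
ft_force: [0.3, 0.0, -0.4]
width: 0.0844
grip_force: 0.0
```

Request:
{"method": "move_arm", "body": {
  "steps": [
    {"dx": 0,"dy": 0,"dz": 0,"spin": 0},
    {"dx": 0,"dy": 0,"dz": 0,"spin": 0},
    {"dx": 0,"dy": 0,"dz": 0,"spin": 0},
    {"dx": 0,"dy": 0,"dz": 0,"spin": 0},
    {"dx": 0,"dy": 0,"dz": 0,"spin": 0},
    {"dx": 0,"dy": 0,"dz": 0,"spin": 0},
    {"dx": 0,"dy": 0,"dz": 0,"spin": 0},
    {"dx": 0,"dy": 0,"dz": 0,"spin": 0}
  ],
  "claw": 3.8,
  "squeeze": 15
}}

```text
time: 20.9
ee_pos: [0.4749, 0.2506, 0.1938]
eef_rot: [0.707, 0.707, -0.0, 0.0]
ft_force: [-1.2, -1.0, 0.2]
width: 0.0495
grip_force: 15.0
```

Request:
{"method": "move_arm", "body": {
  "steps": [
    {"dx": 0,"dy": 0,"dz": -1.5,"spin": 0},
    {"dx": 0,"dy": 0,"dz": -3,"spin": 0},
    {"dx": 0,"dy": 0,"dz": -3,"spin": 0},
    {"dx": -0.6,"dy": 0.9,"dz": -1.5,"spin": 0},
    {"dx": -1.5,"dy": 3,"dz": 0,"spin": 0},
    {"dx": -1.5,"dy": 3,"dz": 0,"spin": 0},
    {"dx": -1.5,"dy": 3,"dz": 0,"spin": 0},
    {"dx": -1.5,"dy": 3,"dz": 0,"spin": 0},
    {"dx": -1,"dy": 1,"dz": 0,"spin": 0},
    {"dx": 0,"dy": 0,"dz": 0,"spin": 0},
    {"dx": 0,"dy": 0,"dz": 0,"spin": 0}
  ]
}}

```text
time: 22.0
ee_pos: [0.613, 0.1754, 0.2841]
eef_rot: [0.707, 0.707, -0.0, -0.0]
ft_force: [-0.4, 0.4, -1.4]
width: 0.0495
grip_force: 15.0
```

Request:
{"method": "move_arm", "body": {
  "steps": [
    {"dx": 0,"dy": 0,"dz": 2,"spin": 0},
    {"dx": 0,"dy": 0,"dz": 2.5,"spin": 0},
    {"dx": 0,"dy": 0,"dz": 2,"spin": 0},
    {"dx": 0,"dy": 0,"dz": 1,"spin": 0},
    {"dx": 0,"dy": 0,"dz": 0.5,"spin": 0},
    {"dx": 0,"dy": 0,"dz": 0.3,"spin": 0},
    {"dx": 0,"dy": 0,"dz": 0.2,"spin": 0},
    {"dx": 0,"dy": 0,"dz": 0.2,"spin": 0},
    {"dx": 0,"dy": 0,"dz": 0,"spin": 0},
    {"dx": 0,"dy": 0,"dz": 0,"spin": 0}
  ]
}}

```text
time: 23.0
ee_pos: [0.614, 0.1746, 0.1971]
eef_rot: [0.707, 0.707, 0.0, 0.0]
ft_force: [-0.5, 0.3, -1.6]
width: 0.0496
grip_force: 15.0
```

Request:
{"method": "move_arm", "body": {
  "steps": [
    {"dx": 0,"dy": 0,"dz": 0,"spin": 0},
    {"dx": 0,"dy": 0,"dz": 0,"spin": 0},
    {"dx": 0,"dy": 0,"dz": 0,"spin": 0},
    {"dx": 0,"dy": 0,"dz": 0,"spin": 0},
    {"dx": 0,"dy": 0,"dz": -2,"spin": 0},
    {"dx": 0,"dy": 0,"dz": -4,"spin": 0},
    {"dx": 0,"dy": 0,"dz": -4,"spin": 0},
    {"dx": 0,"dy": 0,"dz": 0,"spin": 0}
  ],
  "claw": 6.5
}}

```text
time: 23.8
ee_pos: [0.6152, 0.1756, 0.3029]
eef_rot: [0.707, 0.707, 0.004, 0.002]
ft_force: [0.3, 0.6, -0.4]
width: 0.0649
grip_force: 0.0
```

Request:
{"method": "move_arm", "body": {
  "steps": [
    {"dx": 1.6,"dy": -0.7,"dz": 0,"spin": 0},
    {"dx": 3,"dy": -3,"dz": 0,"spin": 0},
    {"dx": 3,"dy": -3,"dz": 0,"spin": 0},
    {"dx": 3,"dy": -3,"dz": 0,"spin": 0},
    {"dx": 3,"dy": -3,"dz": 0,"spin": 0},
    {"dx": 3,"dy": -1,"dz": 0,"spin": 0},
    {"dx": 2,"dy": -1,"dz": 0,"spin": 0},
    {"dx": 0,"dy": 0,"dz": 3,"spin": -0.09},
    {"dx": 0,"dy": 0,"dz": 0,"spin": 0},
    {"dx": 0,"dy": 0,"dz": 0,"spin": 0}
  ],
  "claw": 8.4
}}

```text
time: 24.8
ee_pos: [0.4662, 0.3605, 0.2658]
eef_rot: [0.675, 0.738, -0.001, -0.0]
ft_force: [0.3, 0.4, 1.0]
width: 0.0842
grip_force: 0.0
```

Run:
```python
from bench import imaging
import cv2
c=imaging.camera('side');w=imaging.camera('wrist')
import numpy as np
cv2.imwrite('pics/s3.png',np.hstack([cv2.resize(c['img'],(400,300)),cv2.resize(w['img'],(400,300))])[:,:,::-1])
```

```text
(no output)
```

View pics/s3.png

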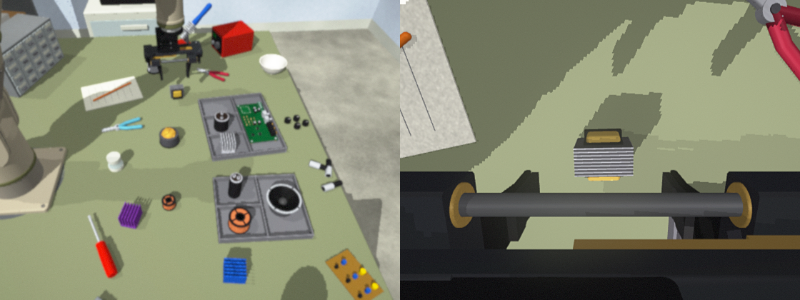

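The transformer is square and centred between the fingers, and the four placed parts stand in their compartments.

Request:
{"method": "move_arm", "body": {
  "steps": [
    {"dx": 0,"dy": 0,"dz": 2,"spin": 0},
    {"dx": 0,"dy": 0,"dz": 2.5,"spin": 0},
    {"dx": 0,"dy": 0,"dz": 2,"spin": 0},
    {"dx": 0,"dy": 0,"dz": 0.9,"spin": 0},
    {"dx": 0,"dy": 0,"dz": 0.4,"spin": 0},
    {"dx": 0,"dy": 0,"dz": 0,"spin": 0},
    {"dx": 0,"dy": 0,"dz": 0,"spin": 0}
  ]
}}

```text
time: 25.6
ee_pos: [0.4673, 0.3609, 0.1899]
eef_rot: [0.675, 0.738, 0.001, 0.0]
ft_force: [0.0, 0.6, 0.8]
width: 0.0836
grip_force: 0.0
```

Request:
{"method": "move_arm", "body": {
  "steps": [
    {"dx": 0,"dy": 0,"dz": 0,"spin": 0},
    {"dx": 0,"dy": 0,"dz": 0,"spin": 0},
    {"dx": 0,"dy": 0,"dz": 0,"spin": 0},
    {"dx": 0,"dy": 0,"dz": 0,"spin": 0},
    {"dx": 0,"dy": 0,"dz": 0,"spin": 0},
    {"dx": 0,"dy": 0,"dz": 0,"spin": 0},
    {"dx": 0,"dy": 0,"dz": 0,"spin": 0},
    {"dx": 0,"dy": 0,"dz": 0,"spin": 0}
  ],
  "claw": 3.8,
  "squeeze": 25
}}

```text
time: 26.4
ee_pos: [0.4671, 0.3605, 0.1888]
eef_rot: [0.675, 0.738, 0.0, 0.0]
ft_force: [1.6, -0.2, 1.2]
width: 0.0496
grip_force: 25.0
```

Request:
{"method": "move_arm", "body": {
  "steps": [
    {"dx": 0,"dy": 0,"dz": -1.5,"spin": 0},
    {"dx": 0,"dy": 0,"dz": -3,"spin": 0},
    {"dx": 0,"dy": 0,"dz": -3.5,"spin": 0},
    {"dx": 0,"dy": 0,"dz": -2,"spin": 0.09},
    {"dx": -1,"dy": 1,"dz": 0,"spin": 0},
    {"dx": -2,"dy": 3,"dz": 0,"spin": 0},
    {"dx": -2,"dy": 3,"dz": 0,"spin": 0},
    {"dx": -2,"dy": 3,"dz": 0,"spin": 0},
    {"dx": -1.2,"dy": 2.9,"dz": 0,"spin": 0},
    {"dx": -1,"dy": 1,"dz": 0,"spin": 0},
    {"dx": 0,"dy": 0,"dz": 0,"spin": 0},
    {"dx": 0,"dy": 0,"dz": 0,"spin": 0}
  ]
}}

```text
time: 27.6
ee_pos: [0.6052, 0.2686, 0.2878]
eef_rot: [0.707, 0.708, -0.001, -0.001]
ft_force: [-1.1, 0.5, -2.2]
width: 0.0501
grip_force: 25.0
```

Request:
{"method": "move_arm", "body": {
  "steps": [
    {"dx": 0,"dy": 0,"dz": 2,"spin": 0},
    {"dx": 0,"dy": 0,"dz": 3,"spin": 0},
    {"dx": 0,"dy": 0,"dz": 2.5,"spin": 0},
    {"dx": 0,"dy": 0,"dz": 1,"spin": 0},
    {"dx": 0,"dy": 0,"dz": 0.5,"spin": 0},
    {"dx": 0,"dy": 0,"dz": 0.3,"spin": 0},
    {"dx": 0,"dy": 0,"dz": 0.2,"spin": 0},
    {"dx": 0,"dy": 0,"dz": 0.2,"spin": 0},
    {"dx": 0,"dy": 0,"dz": 0,"spin": 0},
    {"dx": 0,"dy": 0,"dz": 0,"spin": 0}
  ]
}}

```text
time: 28.6
ee_pos: [0.606, 0.2686, 0.1922]
eef_rot: [0.707, 0.707, 0.0, 0.0]
ft_force: [0.1, 0.4, -2.4]
width: 0.05
grip_force: 25.0
```

Request:
{"method": "move_arm", "body": {
  "steps": [
    {"dx": 0,"dy": 0,"dz": 0,"spin": 0},
    {"dx": 0,"dy": 0,"dz": 0,"spin": 0},
    {"dx": 0,"dy": 0,"dz": 0,"spin": 0},
    {"dx": 0,"dy": 0,"dz": 0,"spin": 0},
    {"dx": 0,"dy": 0,"dz": -2,"spin": 0},
    {"dx": 0,"dy": 0,"dz": -4,"spin": 0},
    {"dx": 0,"dy": 0,"dz": -4,"spin": 0},
    {"dx": 0,"dy": -3,"dz": -4,"spin": 0},
    {"dx": 0,"dy": -4,"dz": -2,"spin": 0},
    {"dx": 0,"dy": -3,"dz": 0,"spin": 0},
    {"dx": 0,"dy": 0,"dz": 0,"spin": 0},
    {"dx": 0,"dy": 0,"dz": 0,"spin": 0}
  ],
  "claw": 6.5
}}

```text
time: 29.8
ee_pos: [0.5057, 0.2685, 0.3522]
eef_rot: [0.707, 0.707, 0.0, 0.001]
ft_force: [0.2, -0.1, 0.6]
width: 0.0653
grip_force: 0.0
```

Run:
```python
from bench import imaging
import cv2
import numpy as np
c=imaging.camera('side')['img'];w=imaging.camera('top')['img']
cv2.imwrite('pics/s4.png',np.hstack([cv2.resize(c[90:390,160:460],(400,400)),cv2.resize(w[60:290,100:400],(400,307),interpolation=2) if 0 else cv2.resize(w[60:360,100:400],(400,400))])[:,:,::-1])
```

```text
(no output)
```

View pics/s4.png

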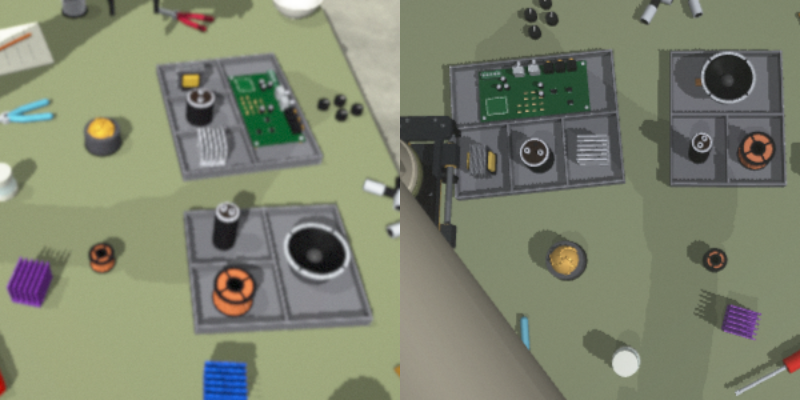

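All five parts stand upright in their own compartments: in the top view, transformer (482,160), fat capacitor (534,152), heat sink (592,149), tall capacitor (700,147) and coil (757,150). The small coil and tip cleaner haven't moved, and the arm is clear.

```bash
python3 -c "
from bench import job
print(job.close_job())"
```

```text
the job is handed in; nothing more can be done
None
```

I placed all five parts upright in their own compartments in the correct trays, left the small coil and tip cleaner where they stood, and handed the job in at about 30 s; the hand-in call returned no verdict.

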